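# Push the circuit-board carrier home into the soldering stops

### The arm

A 6-joint arm with a two-finger parallel gripper is mounted at the origin on the work surface. World frame = base frame: x ahead of the robot, y to its left, z up, the work surface at z = 0. Lengths are in m, angles in degrees, forces in N, time in s.
With the tool pointing down it reaches from about 0.35 to 0.875 m from the base axis. Payload 4.2 kg.
Tool frame: the origin (TCP) lies midway between the tips of the shut fingers; the grasp point (between the pads) lies 19 mm behind it (r.pinch_z is the distance from the TCP to the grasp point, in m); z points along the fingers, y is the line along which they close (so a half turn about z gives the same grasp; the last joint's range is limited). The gripper opens to 87 mm and grips with 3 to 60 N. Pads are 19 mm wide; open, the fingers measure 117 mm over their backs; the gripper's body (75 mm by 190 mm) begins 51 mm behind the grasp point.
Start: joints at [88.614, 22.042, 0.453, 0, -68.411, -14.817], TCP at [0.174, 0.6, 0.223] pointing down, gripper open.
Joint ranges: [-179.83, 179.83], [-69.29, 118.12], [-61.27, 80.66], [-181.25, 117.63], [-171.15, -9.14], [-177.46, 177.46]. Speed limits (degrees/s): [159.86, 159.86, 180, 180, 180, 180].

### API

Orientations are given as a 3x3 rotation matrix whose columns are the frame's x, y, z axes.
In Python, from station import r, imaging, models gives the robot as it stands. The module is installed in compiled form; this text tells all that it offers.
- The arm moves only by the tool apply_moves, never from a script. Its argument "moves" is a list of rows, each a list of 2 entries, a list of its own where there are three numbers: the shift along the tool's x, y, z in m, then the turn about the tool's z in degrees. A call has 1 to 5 rows; each row shifts and turns the commanded pose from where the row before left it, along the tool's axes as they then stand; what a row does not reach is not made up. A row lasts 1/12 s, in which the tool goes at most 41.7 mm and 7.16 degrees, less where a joint would pass 70% of its speed; a pose out of reach is approached as far as the arm can. A call is refused whole if a number of a shift passes 0.0417 or a number of a turn 7.16, either way. A call with a gripper value outside its range is refused whole. "hand" is the finger opening in m, from 0 to 0.087, set as the call begins (left out, the last holds). The fingers move at their own pace and stop on an object; the grip force is fixed at half the most. Time passes only in rows, so rows that do not move let the fingers close. It gives the time, the measured TCP pose, the force, the opening and the grip force at its end, in the units of the state.
- r.sense(): the state, without advancing time (a new reading comes with each control period).
- imaging.capture(name): name is "scene" or "top" or "wrist"; returns a dict with "frame" (480x640x3 uint8, blue, green, red), "intrinsics" (3x3 intrinsics, pixels), "eye" and "orientation" of the camera in the world. Camera axes: x right, y down, z forward; pixel columns grow to the right and rows downward; lengths in m; the calibration is good to about 2 mm. A picture is of the moment at which its call begins. There is no depth.
- r.finish_job(): hands the job in; it is judged then, once.
Trained networks look in a picture, given as the dict that the camera call returned (one of the last four; its "shot" number tells which), for a name from the list of things; names that differ only in an ending like _2 or _b are one class to them, and where a whole thing is asked for, a point or a joint stands for the part that bears it (a point fixed in the world has none). Each returns a list of dicts, best first, with "confidence" (0 to 1); they miss things now and then, are a little off and sometimes report something else, mostly with a low value. They report only what shows in the picture. A call takes as long as a camera call. They do not tell look-alikes from the thing itself.
- models.cut_out(picture, target): "region" (480x640 bool, what is visible of it) and "extent" ([left, top, width, height] as shares, 0 to 1, of the picture: columns of its width, rows of its height, round what is visible of it).
- models.place_of(picture, target): "at" ([column, row] as shares, 0 to 1, of the picture: columns of its width, rows of its height: a listed point, or the origin of a listed thing).
The state is a dict: "time_s": time; "joints": joint angles; "joint_velocities": joint speeds; "effort": joint torques, N m; "tcp_pos": TCP position; "ee_rot": TCP orientation; "wrist_force": force on the tool from outside, world axes, zero at the start; "moment": the same for the moment, N m; "gripper_width": opening from 0.0 (shut) to 1.0 (fully open); "gripper_force": force on a finger pad.
Only numpy, scipy, OpenCV 4.12 (cv2) and the standard library are available. Lean on these libraries where they do the work, as an engineer would, in place of code of your own. Each camera call takes 0.05 s, during which the arm holds its last target. There are 200 camera calls.

### The job

Push the black circuit-board carrier along the bench with the fingers until it is home in the soldering corner: its far long edge flush against the aluminium fence and its end against the orange stop block, touching both. Slide it gently and flat, never lifting it or knocking it away, and leave the brass tip cleaner, the solder spool and the flux jar where they stand.

Things in the scene. Friction and masses are not known exactly. Their poses are not given: they have to be found in the camera images.
- carrier: Loose black plastic slab, 100 mm along its x, 120 mm along its y, 22 mm high, 0.2 to 0.4 kg, with a green circuit board and low parts on top (to 28 mm). Origin: centre of its underside. Starts on the robot's side of the fence, 60 to 105 mm short of home, turned up to 0.3 rad from it. Home: centre 60 mm from the fence's origin along the fence's -x, axes along the fence's axes.
- fence: Fixed straight aluminium bar, 20 mm along its x, 460 mm along its y, 30 mm high, lying across the bench beyond the carrier. Origin: centre of its underside. Its working face is the one on the robot's side, 10 mm from the origin towards its -x. Turned up to 0.25 rad from the world's y axis.
- stop: Fixed orange block, 60 mm along its x, 40 mm along its y, 30 mm high, axes parallel to the fence's, 15 mm clear of the fence's working face, near its left or right end. Origin: centre of its underside. Its working face looks to the fence's middle, 20 mm from the origin along y, so the carrier's centre when home is 80 mm from the stop's origin along y.
- cleaner: Loose brass soldering-tip cleaner, a round pot 52 mm across and about 46 mm high. It stands in front of the other end of the fence from the stop. Origin: centre of its underside. Not to be moved.
- spool: Loose spool of solder standing upright, green flanges 54 mm across, 45 mm high, origin at the centre of its underside. Not to be moved.
- flux: Loose amber jar with a white cap, 40 mm across, 65 mm high, origin at the centre of its underside. Not to be moved.
There are look-alikes about, which are no part of the job. What is shaped like the stop but blue or pink is not meant.

How it is judged (in metres and radians):
At the end, for the whole second after the job is handed in: The carrier lies flat and at rest, less than 3.5 mm from touching the fence and less than 3.5 mm from touching the stop (measured at its centre), square to the fence within 0.03 rad (x of carrier in the frame of fence between -0.0635 and -0.055 m and angle between the x axis of carrier and the x axis of fence, either way round below 0.03 rad and ((y of stop in the frame of fence above 0 m and y of carrier in the frame of stop between -0.0835 and -0.07 m) or (y of stop in the frame of fence below 0 m and y of carrier in the frame of stop between 0.07 and 0.0835 m)) and height (world z) of carrier below 0.004 m and linear speed of carrier below 0.01 m/s).
It fails at once if the carrier is lifted more than 8 mm or tipped more than 0.12 rad (height (world z) of carrier above 0.008 m or angle between carrier's own z axis and vertical above 0.12 rad).
It fails at once if the carrier is struck or flung (faster than 0.4 m/s) (linear speed of carrier above 0.4 m/s).
It fails at once if the brass tip cleaner is moved more than 10 mm or tipped over (distance of cleaner from where it was at the start of the episode above 0.01 m or angle between cleaner's own z axis and vertical above 0.3 rad).
It fails at once if the solder spool is moved more than 10 mm or tipped over (distance of spool from where it was at the start of the episode above 0.01 m or angle between spool's own z axis and vertical above 0.3 rad).
It fails at once if the flux jar is moved more than 10 mm or tipped over (distance of flux from where it was at the start of the episode above 0.01 m or angle between flux's own z axis and vertical above 0.3 rad).
It also fails if it takes over 48 s, if anything falls off the work surface, if the arm or the gripper's body presses on something with over 40 N, if the wrist force passes 120 N, or if a joint passes its speed limit or range.

## Working session

There is one attempt and no reset: what is moved stays moved. The work goes in short steps, Python scripts to look and compute and a tool call to move; the robot and the scene stay as the last step left them, time stands still between calls to the robot, and variables do not carry over. Pictures are saved under pics/ and viewed, at most 10 in all, crops included, and the job is handed in when it is done.

Besides the shell and the picture viewer there is one more tool, called after "Call:" as a command line: name --argument value ..., lists and objects as JSON in quotes. apply_moves: Moves the arm, as the interface text tells. Its arguments: {"type":"object","properties":{"moves":{"type":"array"},"hand":{"type":"number"}},"required":["moves"]}

```bash
mkdir -p pics; cat > h.py <<'E'
import numpy as np, cv2
from station import r, imaging, models
def ray(p,uv):
    K=np.array(p["intrinsics"]);R=np.array(p["orientation"]);d=R@np.linalg.inv(K)@np.array([uv[0],uv[1],1.]);return np.array(p["eye"]),d
def at_z(p,uv,z):
    e,d=ray(p,uv);return (e+d*(z-e[2])/d[2])
def proj(p,X):
    K=np.array(p["intrinsics"]);R=np.array(p["orientation"]);c=(np.atleast_2d(X)-np.array(p["eye"]))@R;q=c@K.T;return q[:,:2]/q[:,2:]
E
python3 - <<'E'
from h import *
np.set_printoptions(precision=4,suppress=True)
for n in("top","scene"):
    p=imaging.capture(n);cv2.imwrite(f"pics/{n}0.png",p["frame"]);print(n,p["eye"],np.array(p["orientation"]).tolist(),p["intrinsics"])
    for t in("carrier","fence","stop","cleaner","spool","flux"):
        for d in models.place_of(p,t)[:3]:
            uv=np.array(d["at"])*[640,480];print(t,round(d["confidence"],2),uv,at_z(p,uv,0))
s=r.sense();print(s["tcp_pos"],s["ee_rot"],s["wrist_force"],s["time_s"])
E
```

```text
top [0.4332 0.0828 1.1905] [[-0.005562990373765598, -0.9878169866755503, 0.15552059019093686], [-0.9999822973140186, 0.005166905956645944, -0.0029509560168234214], [0.00211144421651191, -0.15553425319868006, -0.9878282431097268]] [[553.573    0.     317.8038]
 [  0.     553.573  231.7426]
 [  0.       0.       1.    ]]
carrier 0.82 [320.768 267.504] [0.5426 0.0733 0.    ]
stop 0.78 [273.408 152.976] [0.7987 0.1771 0.    ]
stop 0.74 [172.928 209.28 ] [0.6721 0.3962 0.    ]
stop 0.66 [239.68 217.92] [0.6521 0.2498 0.    ]
cleaner 0.8 [403.392 248.592] [ 0.5827 -0.106   0.    ]
spool 0.78 [210.112 272.208] [0.5338 0.3115 0.    ]
flux 0.63 [410.816 306.48 ] [ 0.4583 -0.1182  0.    ]
flux 0.6 [240.576 214.512] [0.6597 0.248  0.    ]
scene [1.1159 0.4268 0.7412] [[-0.6060680731915556, 0.5881797845069947, -0.5354680492384025], [0.7952023007297314, 0.46353331187623364, -0.39088383145787997], [0.018297310513218562, -0.662707635295049, -0.7486546590716092]] [[437.8478   0.     322.1249]
 [  0.     437.8478 231.2644]
 [  0.       0.       1.    ]]
carrier 0.94 [345.92  225.024] [0.5368 0.0711 0.    ]
fence 0.59 [298.176 259.824] [0.6822 0.049  0.    ]
stop 0.97 [448.704 342.192] [0.6591 0.3914 0.    ]
stop 0.96 [309.824 329.808] [0.7974 0.1719 0.    ]
stop 0.68 [382.08 299.28] [0.6558 0.2435 0.    ]
cleaner 0.7 [270.08  199.488] [ 0.5821 -0.1206  0.    ]
spool 0.66 [440.192 280.992] [0.5439 0.3148 0.    ]
flux 0.83 [297.408 172.08 ] [ 0.4638 -0.1328  0.    ]
flux 0.31 [301.184 256.176] [0.6706 0.0478 0.    ]
[0.1744 0.6002 0.2226] [[ 0.9603 -0.2791  0.    ]
 [-0.2791 -0.9603  0.    ]
 [-0.     -0.     -1.    ]] [-0.4867  0.1978  1.2519] 0.7
```

View pics/top0.png

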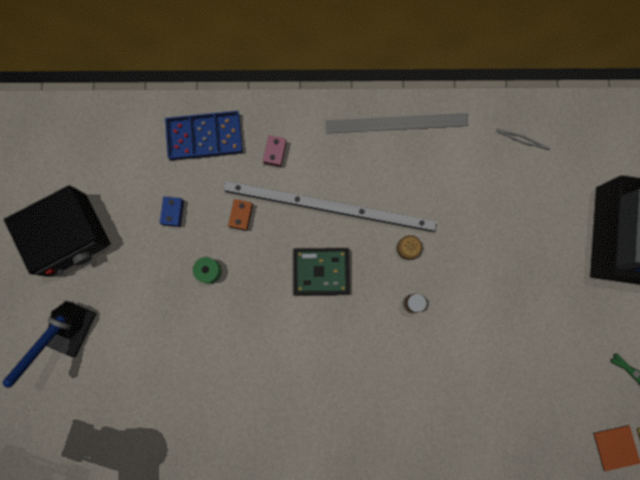

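View pics/scene0.png

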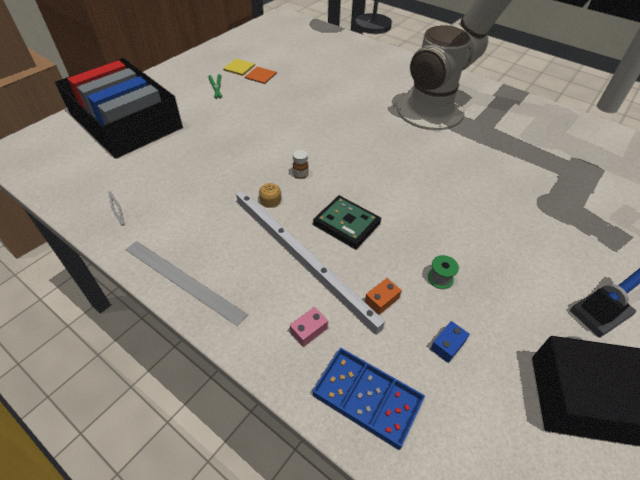

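Top view: carrier at about (321,271), fence from (226,188) to (435,227), orange stop at (240,214), cleaner at (410,247), flux at (416,303), spool at (207,270). The blue (172,211) and pink (275,150) blocks are look-alikes. In the scene view the orange stop is at (383,295). Next I fit the poses from both views.

```bash
cat >> h.py <<'E'
from scipy.optimize import minimize
def box(pose,sx,sy,z0,z1):
    c,s=np.cos(pose[2]),np.sin(pose[2]);P=[]
    for z in(z0,z1):
        for a in(-1,1):
            for b in(-1,1):
                x,y=a*sx/2,b*sy/2;P.append([pose[0]+c*x-s*y,pose[1]+s*x+c*y,z])
    return np.array(P)
def render(p,P,S=4):
    h=cv2.convexHull(proj(p,P).astype(np.float32))
    m=np.zeros((480*S,640*S),np.uint8);cv2.fillConvexPoly(m,np.round(((h+.5)*S-.5)*16).astype(np.int32),1,shift=4)
    return cv2.resize(m.astype(np.float32),(640,480),interpolation=cv2.INTER_AREA)
def fit(views,x0,sx,sy,h):
    """views: list of (picture, mask); box pose maximising the overlap"""
    def cost(x):
        c=0
        for p,m in views:
            R=render(p,box(x,sx,sy,0,h));c+=1-np.minimum(R,m).sum()/np.maximum(R,m).sum()
        return c/len(views)
    x0=np.array(x0,float);S=np.vstack([x0,x0+[.01,0,0],x0+[0,.01,0],x0+[0,0,.1]])
    o=minimize(cost,x0,method="Nelder-Mead",options=dict(initial_simplex=S,xatol=2e-4,fatol=1e-4,maxiter=120));return o.x,o.fun
def mask_near(p,t,X):
    uv=proj(p,X)[0];L=[d for d in models.cut_out(p,t)]
    f=lambda d:np.hypot(*(np.argwhere(d["region"])[:,::-1].mean(0)-uv))
    L=[d for d in L if d["region"].any() and f(d)<25]
    return max(L,key=lambda d:d["confidence"])["region"].astype(np.float32) if L else None
def tri(o):
    A=0;b=0
    for p,uv in o:
        e,d=ray(p,uv);d=d/np.linalg.norm(d);M=np.eye(3)-np.outer(d,d);A=A+M;b=b+M@e
    return np.linalg.solve(A,b)
G=dict(carrier=([.54,.072,0],.1,.12,.022),fence=([.66,.06,-.18],.02,.46,.03),stop=([.655,.245,-.18],.06,.04,.03))
def measure(names=("carrier",),init={},cams=("top","scene")):
    out={};P=[imaging.capture(c) for c in cams]
    for n in names:
        x0,sx,sy,h=G[n];x0=init.get(n,x0)
        V=[(p,mask_near(p,n,[x0[0],x0[1],h/2])) for p in P]
        V=[v for v in V if v[1] is not None]
        out[n]=fit(V,x0,sx,sy,h)[0] if V else None
        print(n,out[n],"joint",fit(V,x0,sx,sy,h)[1],"single",[(np.round(q,4),round(f,3)) for q,f in(fit([v],x0,sx,sy,h) for v in V)])
    return out,P
E
python3 - <<'E'
from h import *
np.set_printoptions(precision=4,suppress=True)
o,P=measure(("carrier","fence","stop"))
for t,X in(("cleaner",[.583,-.11,0]),("spool",[.538,.312,0]),("flux",[.46,-.125,0]),("carrier",[.54,.072,0]),("stop",[.655,.247,0])):
    q=[]
    for p in P:
        L=[np.array(d["at"])*[640,480] for d in models.place_of(p,t)];L=[u for u in L if np.hypot(*(u-proj(p,X)[0]))<18]
        if L:q.append((p,L[0]))
    print(t,len(q),tri(q) if len(q)>1 else None)
F=o["fence"];c,s=np.cos(F[2]),np.sin(F[2]);R=np.array([[c,-s],[s,c]])
for n in("stop","carrier"):print(n,"in fence",R.T@(o[n][:2]-F[:2]),o[n][2]-F[2])
E
```

```text
carrier [ 0.5346  0.0729 -0.001 ] joint 0.049776166677474976 single [(array([0.5345, 0.0743, 0.0009]), np.float64(0.058)), (array([ 0.5344,  0.0713, -0.0087]), np.float64(0.03))]
fence [ 0.6744  0.0542 -0.1993] joint 0.09558939933776855 single [(array([ 0.6741,  0.0541, -0.1983]), np.float64(0.107)), (array([ 0.6747,  0.0514, -0.1991]), np.float64(0.075))]
stop [ 0.6579  0.2456 -0.1613] joint 0.09958860278129578 single [(array([ 0.658 ,  0.2468, -0.1679]), np.float64(0.111)), (array([ 0.6574,  0.2445, -0.1985]), np.float64(0.061))]
cleaner 2 [ 0.584  -0.1141 -0.0132]
spool 2 [ 0.5343  0.3129 -0.0041]
flux 2 [ 0.4642 -0.1191  0.004 ]
carrier 2 [ 0.5335  0.0769 -0.0082]
stop 2 [0.6555 0.2525 0.0082]
stop in fence [-0.0541  0.1843] 0.0379610469799834
carrier in fence [-0.1407 -0.0094] 0.19827002071974564
```

Call:
apply_moves --moves '[[[0, 0, 0], -4.8], [[0.024, 0.03, 0], 0], [[0.024, 0.03, 0], 0], [[0.024, 0.03, 0], 0], [[0.024, 0.03, 0], 0]]' --hand 0.06

```text
time_s: 2.02
tcp_pos: [0.2452, 0.462, 0.2224]
ee_rot: [[0.98, -0.197, 0.0], [-0.197, -0.98, -0.0], [0.0, 0.0, -1.0]]
wrist_force: [0.5, 1.1, -0.1]
gripper_width: 0.729
gripper_force: 0.0
```

Call:
apply_moves --moves '[[[0.024, 0.03, 0], 0], [[0.024, 0.03, 0], 0], [[0.024, 0.03, 0], 0], [[0.024, 0.03, 0], 0], [[0.024, 0.03, 0], 0]]'

```text
time_s: 2.43
tcp_pos: [0.3332, 0.291, 0.2229]
ee_rot: [[0.98, -0.197, 0.001], [-0.197, -0.98, 0.001], [0.0, -0.001, -1.0]]
wrist_force: [0.9, 0.1, 0.4]
gripper_width: 0.69
gripper_force: 0.0
```

Call:
apply_moves --moves '[[[0.024, 0.03, 0], 0], [[0.024, 0.03, 0], 0], [[0.024, 0.03, 0], 0], [[0.024, 0.03, 0], 0], [[0.024, 0.03, 0], 0]]'

```text
time_s: 2.85
tcp_pos: [0.4212, 0.1203, 0.2231]
ee_rot: [[0.98, -0.197, 0.001], [-0.197, -0.98, 0.001], [0.001, -0.001, -1.0]]
wrist_force: [1.2, 0.9, -0.8]
gripper_width: 0.691
gripper_force: 0.0
```

Call:
apply_moves --moves '[[[0.027, 0.023, 0], 0], [[0, 0, 0.04], 0], [[0, 0, 0.04], 0], [[0, 0, 0.04], 0], [[0, 0, 0.04], 0]]'

```text
time_s: 3.27
tcp_pos: [0.4431, 0.0938, 0.0617]
ee_rot: [[0.98, -0.199, 0.002], [-0.199, -0.98, 0.001], [0.002, -0.002, -1.0]]
wrist_force: [0.7, 0.6, -0.2]
gripper_width: 0.688
gripper_force: 0.0
```

Call:
apply_moves --moves '[[[0, 0, 0.03], 0], [[0, 0, 0.015], 0], [[0, 0, 0.008], 0], [[0, 0, 0], 0], [[0, 0, 0], 0]]'

```text
time_s: 3.68
tcp_pos: [0.4433, 0.0945, 0.0101]
ee_rot: [[0.98, -0.197, 0.001], [-0.197, -0.98, 0.0], [0.001, -0.0, -1.0]]
wrist_force: [0.6, -0.2, -0.1]
gripper_width: 0.691
gripper_force: 0.0
```

```bash
python3 - <<'E'
from h import *
np.set_printoptions(precision=4,suppress=True)
p=imaging.capture("scene");cv2.imwrite("pics/s1.png",cv2.resize(p["frame"][120:360,180:500],None,fx=2,fy=2))
print(r.sense()["tcp_pos"],r.sense()["wrist_force"])
E
```

```text
[0.4437 0.0948 0.0106] [ 0.1446  0.5141 -0.0646]
```

View pics/s1.png

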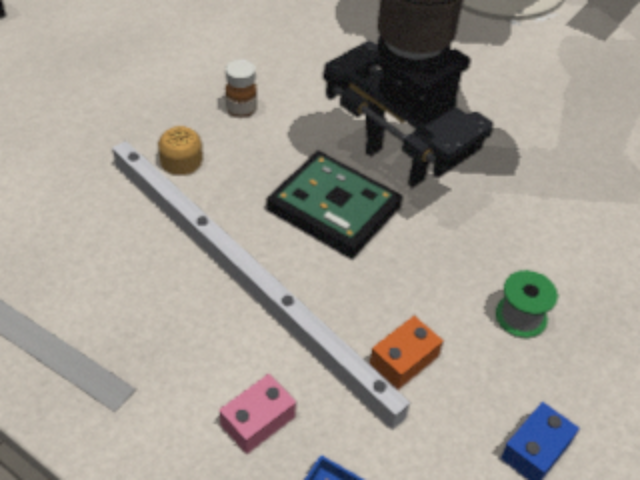

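The crop shows both fingers down on the robot side of the carrier, at about (375,135) and (420,165), and everything else undisturbed. I'll push along the fence's +x.

Call:
apply_moves --moves '[[[0.006, 0, 0], 0], [[0.006, 0, 0], 0], [[0.006, 0, 0], 0], [[0.006, 0, 0], 0], [[0.006, 0, 0], 0]]'

```text
time_s: 4.15
tcp_pos: [0.4724, 0.088, 0.0098]
ee_rot: [[0.98, -0.198, -0.0], [-0.198, -0.98, 0.0], [-0.0, -0.0, -1.0]]
wrist_force: [-3.2, 2.3, 0.8]
gripper_width: 0.687
gripper_force: 1.4
```

Call:
apply_moves --moves '[[[0.006, 0, 0], 0], [[0.006, 0, 0], 0], [[0.006, 0, 0], 0], [[0.006, 0, 0], 0], [[0.006, 0, 0], 0]]'

```text
time_s: 4.57
tcp_pos: [0.5014, 0.0819, 0.0094]
ee_rot: [[0.98, -0.198, -0.001], [-0.198, -0.98, -0.001], [-0.001, 0.001, -1.0]]
wrist_force: [-5.1, 1.8, 4.2]
gripper_width: 0.691
gripper_force: 2.7
```

Call:
apply_moves --moves '[[[0.006, 0, 0], 0], [[0.006, 0, 0], 0], [[0.006, 0, 0], 0], [[0.006, 0, 0], 0], [[0, 0, 0], 0]]'

```text
time_s: 4.98
tcp_pos: [0.5255, 0.0768, 0.0093]
ee_rot: [[0.98, -0.199, -0.001], [-0.199, -0.98, -0.001], [-0.001, 0.001, -1.0]]
wrist_force: [-0.5, 0.2, 0.6]
gripper_width: 0.692
gripper_force: 0.5
```

```bash
cat >> h.py <<'E'
F=np.array([.6744,.0535,-.1985])
def infence(x):
    c,s=np.cos(F[2]),np.sin(F[2]);return np.array([[c,s],[-s,c]])@(np.array(x[:2])-F[:2])
E
python3 - <<'E'
from h import *
np.set_printoptions(precision=4,suppress=True)
o,P=measure(("carrier",),{"carrier":[.59,.06,-.19]})
print("fence frame",infence(o["carrier"]),"tcp",infence(r.sense()["tcp_pos"]),r.sense()["wrist_force"])
E
```

```text
carrier [ 0.5811  0.0513 -0.191 ] joint 0.36675867438316345 single [(array([ 0.5941,  0.049 , -0.1311]), np.float64(0.69)), (array([ 0.5801,  0.0511, -0.2057]), np.float64(0.033))]
fence frame [-0.091  -0.0206] tcp [-0.1506 -0.0058] [-0.441  -0.0932  0.6052]
```

Call:
apply_moves --moves '[[[0.005, 0, 0], 0], [[0.005, 0, 0], 0], [[0.005, 0, 0], 0], [[0.005, 0, 0], 0], [[0.004, 0, 0], 0]]'

```text
time_s: 5.6
tcp_pos: [0.5491, 0.0727, 0.0095]
ee_rot: [[0.98, -0.198, 0.0], [-0.198, -0.98, -0.0], [0.0, 0.0, -1.0]]
wrist_force: [-3.0, 2.0, 1.4]
gripper_width: 0.692
gripper_force: 1.7
```

Call:
apply_moves --moves '[[[0.002, 0, 0], 0], [[0.002, 0, 0], 0], [[0.001, 0, 0], 0], [[0.001, 0, 0], 0], [[0, 0, 0], 0]]'

```text
time_s: 6.02
tcp_pos: [0.5545, 0.0715, 0.0095]
ee_rot: [[0.98, -0.198, 0.0], [-0.198, -0.98, -0.0], [0.0, -0.0, -1.0]]
wrist_force: [-2.8, -0.2, -0.0]
gripper_width: 0.69
gripper_force: 1.2
```

Call:
apply_moves --moves '[[[0.001, 0, 0], 0], [[0.001, 0, 0], 0], [[0, 0, 0], 0]]'

```text
time_s: 6.27
tcp_pos: [0.5567, 0.0712, 0.0095]
ee_rot: [[0.98, -0.198, 0.001], [-0.198, -0.98, 0.0], [0.0, -0.0, -1.0]]
wrist_force: [-2.5, -0.9, 1.0]
gripper_width: 0.689
gripper_force: 0.9
```

Call:
apply_moves --moves '[[[0.001, 0, 0], 0], [[0.001, 0, 0], 0], [[0, 0, 0], 0]]'

```text
time_s: 6.52
tcp_pos: [0.5569, 0.0711, 0.0095]
ee_rot: [[0.98, -0.198, -0.003], [-0.198, -0.98, -0.0], [-0.003, 0.001, -1.0]]
wrist_force: [-6.7, 4.2, 3.7]
gripper_width: 0.689
gripper_force: 3.6
```

Call:
apply_moves --moves '[[[-0.015, 0, 0], 0], [[-0.015, 0, 0], 0], [[0, 0, -0.04], 0], [[0, 0, -0.04], 0], [[0, 0, 0], 0]]'

```text
time_s: 6.93
tcp_pos: [0.5357, 0.079, 0.0978]
ee_rot: [[0.981, -0.194, 0.019], [-0.194, -0.981, 0.005], [0.017, -0.009, -1.0]]
wrist_force: [0.8, 0.3, 1.1]
gripper_width: 0.689
gripper_force: 0.0
```

```bash
python3 - <<'E'
from h import *
np.set_printoptions(precision=4,suppress=True)
o,P=measure(("carrier",),{"carrier":[.61,.047,-.2]})
s=r.sense();print("fence frame",infence(o["carrier"]),"tcp",infence(s["tcp_pos"]),s["tcp_pos"],s["joints"])
E
```

```text
carrier [ 0.6107  0.0455 -0.2013] joint 0.42110469937324524 single [(array([ 0.6231,  0.0445, -0.2068]), np.float64(0.692)), (array([ 0.5997,  0.0475, -0.1931]), np.float64(0.136))]
fence frame [-0.0609 -0.0204] tcp [-0.1471 -0.0059] [0.5291 0.0768 0.0893] [ 25.6438  21.2636 -22.4092  -0.0061 -46.2836  52.9473]
```

Call:
apply_moves --moves '[[[0.021, 0.0265, 0], 0], [[0.021, 0.0265, 0], 0], [[0.021, 0.0265, 0], 0], [[0.021, 0.0265, 0], 0], [[0, 0, 0], 7]]' --hand 0.05

```text
time_s: 7.55
tcp_pos: [0.592, -0.0482, 0.0875]
ee_rot: [[0.947, -0.321, -0.001], [-0.321, -0.947, -0.001], [-0.0, 0.002, -1.0]]
wrist_force: [-0.6, 1.2, -0.4]
gripper_width: 0.579
gripper_force: 0.0
```

Call:
apply_moves --moves '[[[0, 0, 0], 7], [[0, 0, 0], 7], [[0, 0, 0], 7], [[0, 0, 0], 7], [[0, 0, 0], 7]]'

```text
time_s: 7.97
tcp_pos: [0.5897, -0.0441, 0.0875]
ee_rot: [[0.591, -0.807, -0.003], [-0.807, -0.591, -0.001], [-0.001, 0.003, -1.0]]
wrist_force: [-0.8, 0.4, 0.5]
gripper_width: 0.575
gripper_force: 0.0
```

Call:
apply_moves --moves '[[[0, 0, 0], 7], [[0, 0, 0], 7], [[0, 0, 0], 7], [[0, 0, 0], 7], [[0, 0, 0], 7]]'

```text
time_s: 8.38
tcp_pos: [0.5897, -0.044, 0.0876]
ee_rot: [[0.022, -1.0, -0.003], [-1.0, -0.022, -0.001], [0.001, 0.003, -1.0]]
wrist_force: [-0.2, -0.4, 0.1]
gripper_width: 0.575
gripper_force: 0.0
```

Call:
apply_moves --moves '[[[0, 0, 0], 7], [[0, 0, 0], 6], [[0, 0, 0], 0], [[0, 0, 0], 0], [[0, 0, 0], 0]]'

```text
time_s: 8.8
tcp_pos: [0.59, -0.0439, 0.0886]
ee_rot: [[-0.196, -0.981, -0.001], [-0.981, 0.196, -0.0], [0.001, 0.001, -1.0]]
wrist_force: [0.5, -0.3, 0.1]
gripper_width: 0.574
gripper_force: 0.0
```

```bash
python3 - <<'E'
from h import *
np.set_printoptions(precision=4,suppress=True)
o,P=measure(("carrier",),{"carrier":[.61,.045,-.2]})
s=r.sense();print("fence frame",infence(o["carrier"]),"tcp",infence(s["tcp_pos"]),s["tcp_pos"],s["ee_rot"],s["joints"])
E
```

```text
carrier [ 0.6003  0.0466 -0.1839] joint 0.5319633483886719 single [(array([ 0.61 ,  0.045, -0.2  ]), np.float64(0.916)), (array([ 0.6009,  0.0463, -0.1853]), np.float64(0.147))]
fence frame [-0.0713 -0.0214] tcp [-0.0633 -0.112 ] [ 0.5902 -0.0438  0.0894] [[-0.1968 -0.9804 -0.0002]
 [-0.9804  0.1968 -0.0001]
 [ 0.0001  0.0002 -1.    ]] [ 11.422   26.0283 -14.1951   0.0022 -49.79   -22.7751]
```

Call:
apply_moves --moves '[[[0, 0, 0.03], 0], [[0, 0, 0.03], 0], [[0, 0, 0.012], 0], [[0, 0, 0.006], 0], [[0, 0, 0], 0]]'

```text
time_s: 9.42
tcp_pos: [0.5895, -0.044, 0.0102]
ee_rot: [[-0.197, -0.98, -0.003], [-0.98, 0.197, -0.001], [0.001, 0.003, -1.0]]
wrist_force: [-0.9, 0.0, -0.2]
gripper_width: 0.576
gripper_force: 0.0
```

Call:
apply_moves --moves '[[[-0.006, 0, 0], 0], [[-0.006, 0, 0], 0], [[-0.006, 0, 0], 0], [[-0.006, 0, 0], 0], [[-0.006, 0, 0], 0]]'

```text
time_s: 9.83
tcp_pos: [0.5967, -0.0143, 0.0129]
ee_rot: [[-0.197, -0.98, 0.001], [-0.98, 0.197, -0.001], [0.001, -0.001, -1.0]]
wrist_force: [-0.3, -5.0, 3.9]
gripper_width: 0.572
gripper_force: 2.8
```

Call:
apply_moves --moves '[[[-0.006, 0, 0], 0], [[-0.006, 0, 0], 0], [[-0.006, 0, 0], 0], [[-0.006, 0, 0], 0], [[-0.006, 0, 0], 0]]'

```text
time_s: 10.25
tcp_pos: [0.6022, 0.0145, 0.0128]
ee_rot: [[-0.197, -0.98, -0.0], [-0.98, 0.197, -0.001], [0.001, -0.0, -1.0]]
wrist_force: [-1.2, -6.4, 6.0]
gripper_width: 0.576
gripper_force: 3.1
```

```bash
python3 - <<'E'
from h import *
np.set_printoptions(precision=4,suppress=True)
p=imaging.capture("scene");cv2.imwrite("pics/s2.png",cv2.resize(p["frame"][120:360,180:500],None,fx=2,fy=2))
s=r.sense();print(infence(s["tcp_pos"]),s["tcp_pos"],s["wrist_force"])
E
```

```text
[-0.0629 -0.0512] [0.6026 0.0157 0.0127] [-1.1008 -2.3252  3.1077]
```

View pics/s2.png

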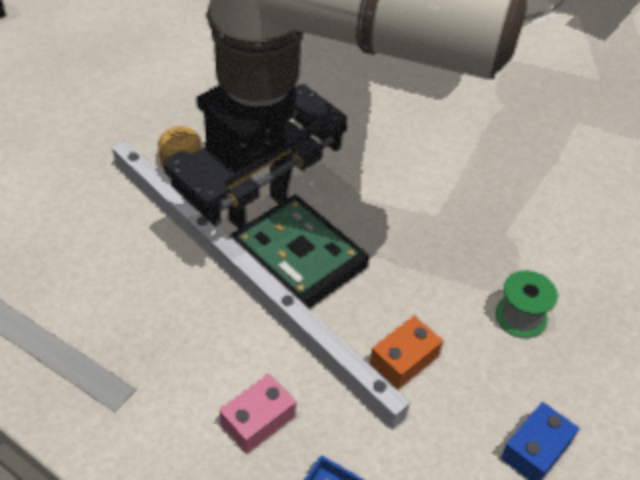

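The carrier lies along the fence, sliding toward the stop at about (405,350) in the crop. I'll continue.

Call:
apply_moves --moves '[[[-0.006, 0, 0], 0], [[-0.006, 0, 0], 0], [[-0.006, 0, 0], 0], [[-0.006, 0, 0], 0], [[-0.006, 0, 0], 0]]'

```text
time_s: 10.72
tcp_pos: [0.6078, 0.0439, 0.0123]
ee_rot: [[-0.198, -0.98, -0.001], [-0.98, 0.198, -0.001], [0.001, 0.0, -1.0]]
wrist_force: [-1.1, -4.4, 4.3]
gripper_width: 0.575
gripper_force: 2.8
```

Call:
apply_moves --moves '[[[-0.006, 0, 0], 0], [[-0.006, 0, 0], 0], [[-0.006, 0, 0], 0], [[-0.006, 0, 0], 0], [[-0.006, 0, 0], 0]]'

```text
time_s: 11.13
tcp_pos: [0.6137, 0.0732, 0.0124]
ee_rot: [[-0.198, -0.98, -0.001], [-0.98, 0.198, -0.001], [0.002, 0.001, -1.0]]
wrist_force: [-0.8, -5.9, 4.3]
gripper_width: 0.577
gripper_force: 2.9
```

Call:
apply_moves --moves '[[[-0.004, 0, 0], 0], [[-0.004, 0, 0], 0], [[-0.003, 0, 0], 0], [[-0.002, 0, 0], 0], [[0, 0, 0], 0]]'

```text
time_s: 11.55
tcp_pos: [0.6164, 0.0864, 0.0121]
ee_rot: [[-0.197, -0.98, -0.0], [-0.98, 0.197, -0.001], [0.001, 0.0, -1.0]]
wrist_force: [-1.4, -3.5, 3.1]
gripper_width: 0.573
gripper_force: 2.1
```

```bash
python3 - <<'E'
from h import *
np.set_printoptions(precision=4,suppress=True)
s=r.sense();print(infence(s["tcp_pos"]),s["tcp_pos"],s["wrist_force"])
E
```

```text
[-0.0634  0.0208] [0.6164 0.0864 0.0121] [-1.3706 -3.5267  3.1112]
```

Call:
apply_moves --moves '[[[-0.003, 0, 0], 0], [[-0.003, 0, 0], 0], [[-0.002, 0, 0], 0], [[-0.002, 0, 0], 0], [[0, 0, 0], 0]]'

```text
time_s: 11.97
tcp_pos: [0.6183, 0.0961, 0.0119]
ee_rot: [[-0.198, -0.98, -0.0], [-0.98, 0.198, -0.001], [0.001, 0.0, -1.0]]
wrist_force: [-1.0, -5.6, 5.2]
gripper_width: 0.577
gripper_force: 2.3
```

Call:
apply_moves --moves '[[[-0.001, 0, 0], 0], [[-0.001, 0, 0], 0], [[-0.001, 0, 0], 0], [[0, 0, 0], 0]]'

```text
time_s: 12.3
tcp_pos: [0.6189, 0.0989, 0.0118]
ee_rot: [[-0.198, -0.98, -0.001], [-0.98, 0.198, -0.001], [0.001, 0.0, -1.0]]
wrist_force: [-1.3, -4.1, 4.6]
gripper_width: 0.573
gripper_force: 2.6
```

Call:
apply_moves --moves '[[[-0.001, 0, 0], 0], [[-0.001, 0, 0], 0], [[0, 0, 0], 0]]'

```text
time_s: 12.55
tcp_pos: [0.619, 0.0995, 0.0118]
ee_rot: [[-0.198, -0.98, -0.002], [-0.98, 0.198, -0.002], [0.003, 0.001, -1.0]]
wrist_force: [-0.8, -8.9, 4.5]
gripper_width: 0.57
gripper_force: 4.5
```

Call:
apply_moves --moves '[[[-0.001, 0, 0], 0], [[-0.001, 0, 0], 0], [[0, 0, 0], 0]]'

```text
time_s: 12.8
tcp_pos: [0.6189, 0.0997, 0.0118]
ee_rot: [[-0.198, -0.98, -0.004], [-0.98, 0.198, -0.005], [0.005, 0.003, -1.0]]
wrist_force: [-0.1, -14.1, 5.5]
gripper_width: 0.575
gripper_force: 7.1
```

Firm contact with the stop. I'll back off, lift and look.

Call:
apply_moves --moves '[[[0.005, 0, 0], 0], [[0.015, 0, 0], 0], [[0, 0, -0.03], 0], [[0, 0, -0.04], 0], [[0, 0, -0.04], 0]]'

```text
time_s: 13.22
tcp_pos: [0.615, 0.0834, 0.1212]
ee_rot: [[-0.198, -0.98, -0.003], [-0.98, 0.198, 0.0], [0.0, 0.003, -1.0]]
wrist_force: [2.0, -0.0, -0.7]
gripper_width: 0.58
gripper_force: 0.0
```

Call:
apply_moves --moves '[[[0.02, 0.035, -0.01], 0], [[0.02, 0.035, -0.01], 0], [[0.02, 0.035, 0], 0], [[0.02, 0.035, 0], 0], [[0.02, 0.035, 0], 0]]'

```text
time_s: 13.63
tcp_pos: [0.4228, 0.02, 0.1412]
ee_rot: [[-0.198, -0.98, 0.001], [-0.98, 0.198, 0.002], [-0.002, -0.001, -1.0]]
wrist_force: [-0.0, 0.0, 0.7]
gripper_width: 0.57
gripper_force: 0.0
```

Call:
apply_moves --moves '[[[0.02, 0.035, 0], 0], [[0.01, 0.03, 0], 0], [[0, 0, 0], 0]]'

```text
time_s: 13.88
tcp_pos: [0.3482, 0.0017, 0.1404]
ee_rot: [[-0.199, -0.98, -0.004], [-0.98, 0.199, 0.001], [-0.001, 0.004, -1.0]]
wrist_force: [0.2, -0.4, -0.5]
gripper_width: 0.575
gripper_force: 0.0
```

```bash
python3 - <<'E'
from h import *
np.set_printoptions(precision=4,suppress=True)
o,P=measure(("carrier","fence","stop"),{"carrier":[.637,.145,-.2],"fence":list(F),"stop":[.658,.246,-.2]})
f=o["fence"]
for n in("carrier","stop"):print(n,infence(o[n]),o[n][2]-F[2])
cv2.imwrite("pics/s3.png",cv2.resize(P[1]["frame"][200:380,240:480],None,fx=3,fy=3))
cv2.imwrite("pics/t3.png",cv2.resize(P[0]["frame"][150:330,200:440],None,fx=3,fy=3))
E
```

```text
carrier [ 0.6345  0.1691 -0.1974] joint 0.118091881275177 single [(array([ 0.6348,  0.1696, -0.1948]), np.float64(0.021)), (array([ 0.6233,  0.167 , -0.2164]), np.float64(0.19))]
fence [ 0.6744  0.0527 -0.1988] joint 0.04725545644760132 single [(array([ 0.6744,  0.0527, -0.1988]), np.float64(0.047))]
stop [ 0.6574  0.246  -0.1759] joint 0.12793371081352234 single [(array([ 0.6583,  0.2481, -0.1966]), np.float64(0.128)), (array([ 0.6564,  0.2442, -0.1376]), np.float64(0.063))]
carrier [-0.0619  0.1055] 0.0011428740753646749
stop [-0.0547  0.1854] 0.022614663708847738
```

View pics/s3.png

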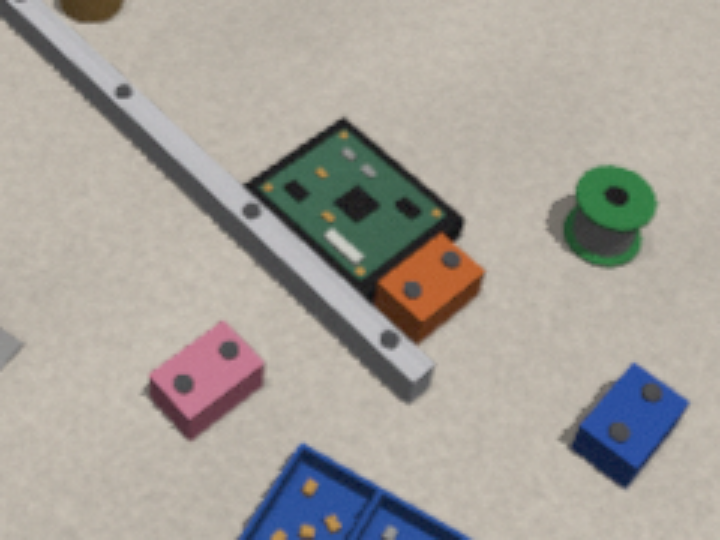

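View pics/t3.png

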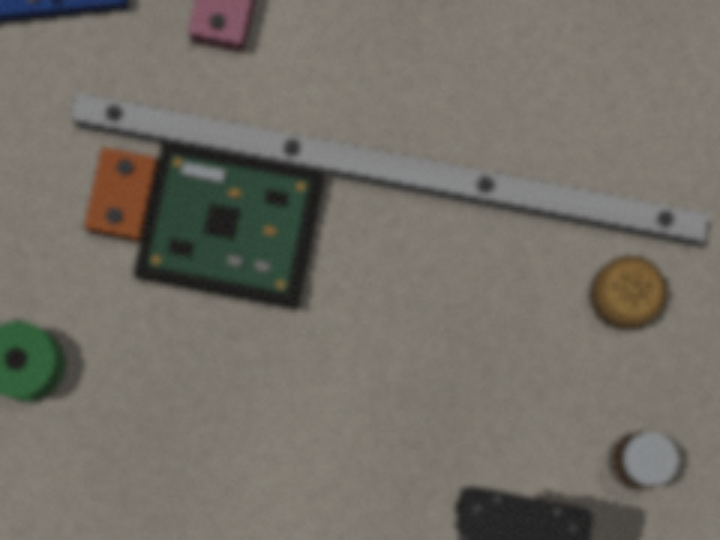

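The scene and top crops show the carrier flush in the corner. The stop is at its end, the fence at its long edge, and the pots are unmoved. The fit reads -0.0619 in fence x, close to the limit, so I'll give it one gentle confirming nudge toward the fence.

Call:
apply_moves --moves '[[[-0.0312, -0.02, 0], 0], [[-0.0312, -0.02, 0], 0], [[-0.0312, -0.02, 0], 0], [[-0.0312, -0.02, 0], 0], [[-0.0312, -0.02, 0], 0]]'

```text
time_s: 14.7
tcp_pos: [0.4854, 0.1383, 0.1408]
ee_rot: [[-0.198, -0.98, -0.001], [-0.98, 0.198, -0.0], [0.001, 0.001, -1.0]]
wrist_force: [0.4, -0.2, 1.2]
gripper_width: 0.576
gripper_force: 0.0
```

Call:
apply_moves --moves '[[[-0.0312, -0.02, 0], 0], [[-0.0312, -0.02, 0], 0], [[0, 0, 0.03], 0], [[0, 0, 0], 0], [[0, 0, 0], 0]]'

```text
time_s: 15.12
tcp_pos: [0.5346, 0.1896, 0.1092]
ee_rot: [[-0.198, -0.98, -0.005], [-0.98, 0.198, -0.003], [0.004, 0.004, -1.0]]
wrist_force: [-0.9, -0.1, -0.0]
gripper_width: 0.575
gripper_force: 0.0
```

```bash
python3 - <<'E'
from h import *
s=r.sense();print(infence(s["tcp_pos"]),s["tcp_pos"],s["gripper_width"])
E
```

```text
[-0.16384418  0.1058412 ] [0.53464493 0.18957276 0.10918767] 0.5751770111400101
```

Call:
apply_moves --moves '[[[0, 0.01, 0.03], 0], [[0, 0, 0.035], 0], [[0, 0, 0.022], 0], [[0, 0, 0.01], 0], [[0, 0, 0], 0]]'

```text
time_s: 15.53
tcp_pos: [0.5248, 0.191, 0.0134]
ee_rot: [[-0.198, -0.98, -0.003], [-0.98, 0.198, -0.002], [0.003, 0.002, -1.0]]
wrist_force: [0.1, 0.2, 0.4]
gripper_width: 0.576
gripper_force: 0.0
```

Call:
apply_moves --moves '[[[0, -0.004, 0], 0], [[0, -0.004, 0], 0], [[0, -0.003, 0], 0], [[0, -0.003, 0], 0], [[0, 0, 0], 0]]'

```text
time_s: 15.95
tcp_pos: [0.5407, 0.1896, 0.0157]
ee_rot: [[-0.198, -0.98, 0.002], [-0.98, 0.198, 0.001], [-0.002, -0.002, -1.0]]
wrist_force: [0.8, -0.4, -0.4]
gripper_width: 0.576
gripper_force: 0.0
```

Call:
apply_moves --moves '[[[0, -0.002, 0], 0], [[0, -0.002, 0], 0], [[0, -0.002, 0], 0], [[0, 0, 0], 0]]'

```text
time_s: 16.28
tcp_pos: [0.5456, 0.1881, 0.0146]
ee_rot: [[-0.198, -0.98, 0.0], [-0.98, 0.198, 0.0], [-0.0, -0.0, -1.0]]
wrist_force: [-1.0, 0.3, 0.6]
gripper_width: 0.577
gripper_force: 0.0
```

Call:
apply_moves --moves '[[[0, -0.001, 0], 0], [[0, -0.001, 0], 0], [[0, -0.001, 0], 0], [[0, 0, 0], 0]]'

```text
time_s: 16.62
tcp_pos: [0.5483, 0.1875, 0.0145]
ee_rot: [[-0.198, -0.98, 0.0], [-0.98, 0.198, -0.0], [0.0, -0.0, -1.0]]
wrist_force: [0.1, -0.1, -1.1]
gripper_width: 0.579
gripper_force: 0.0
```

Call:
apply_moves --moves '[[[0, -0.001, 0], 0], [[0, -0.001, 0], 0], [[0, 0, 0], 0]]'

```text
time_s: 16.87
tcp_pos: [0.5503, 0.1871, 0.0146]
ee_rot: [[-0.198, -0.98, 0.0], [-0.98, 0.198, 0.0], [-0.0, -0.0, -1.0]]
wrist_force: [0.1, -0.1, -0.2]
gripper_width: 0.571
gripper_force: 0.0
```

Call:
apply_moves --moves '[[[0, -0.001, 0], 0], [[0, -0.001, 0], 0], [[0, -0.001, 0], 0], [[0, 0, 0], 0]]'

```text
time_s: 17.2
tcp_pos: [0.5533, 0.1865, 0.0145]
ee_rot: [[-0.198, -0.98, 0.0], [-0.98, 0.198, 0.0], [-0.0, -0.0, -1.0]]
wrist_force: [-0.5, 0.4, 0.8]
gripper_width: 0.577
gripper_force: 0.0
```

Call:
apply_moves --moves '[[[0, -0.001, 0], 0], [[0, -0.001, 0], 0], [[0, 0, 0], 0]]'

```text
time_s: 17.45
tcp_pos: [0.5552, 0.1861, 0.0145]
ee_rot: [[-0.198, -0.98, 0.0], [-0.98, 0.198, 0.0], [-0.0, -0.0, -1.0]]
wrist_force: [0.5, 0.1, -0.2]
gripper_width: 0.581
gripper_force: 0.0
```

Call:
apply_moves --moves '[[[0, -0.001, 0], 0], [[0, -0.001, 0], 0], [[0, 0, 0], 0]]'

```text
time_s: 17.7
tcp_pos: [0.5561, 0.1856, 0.0145]
ee_rot: [[-0.198, -0.98, -0.002], [-0.98, 0.198, -0.001], [0.001, 0.002, -1.0]]
wrist_force: [-4.2, 0.9, 3.2]
gripper_width: 0.571
gripper_force: 2.2
```

Call:
apply_moves --moves '[[[0, -0.001, 0], 0], [[0, -0.001, 0], 0], [[0, 0, 0], 0]]'

```text
time_s: 17.95
tcp_pos: [0.5567, 0.1854, 0.0146]
ee_rot: [[-0.198, -0.98, -0.004], [-0.98, 0.198, -0.001], [0.002, 0.004, -1.0]]
wrist_force: [-9.2, 4.1, 5.6]
gripper_width: 0.573
gripper_force: 4.7
```

Call:
apply_moves --moves '[[[0, 0.005, 0], 0], [[0, 0.015, 0], 0], [[0, 0.02, -0.02], 0], [[0, 0.03, -0.025], 0], [[0, 0, -0.04], 0]]'

```text
time_s: 18.37
tcp_pos: [0.4838, 0.1967, 0.0964]
ee_rot: [[-0.198, -0.98, -0.01], [-0.98, 0.198, -0.006], [0.008, 0.009, -1.0]]
wrist_force: [0.7, 0.3, -1.2]
gripper_width: 0.575
gripper_force: 0.0
```

Call:
apply_moves --moves '[[[0.02, 0.03, -0.01], 0], [[0.02, 0.03, 0], 0], [[0.03, 0.02, 0], 0], [[0.03, 0, 0], 0], [[0, 0, 0], 0]]'

```text
time_s: 18.78
tcp_pos: [0.3889, 0.1132, 0.1095]
ee_rot: [[-0.199, -0.98, -0.002], [-0.98, 0.199, -0.001], [0.001, 0.001, -1.0]]
wrist_force: [0.6, 0.2, 0.6]
gripper_width: 0.571
gripper_force: 0.0
```

```bash
python3 - <<'E'
from h import *
np.set_printoptions(precision=4,suppress=True)
o,P=measure(("carrier",),{"carrier":[.635,.169,-.197]},("top",))
x=o["carrier"];print(infence(x),x[2]-F[2])
E
```

```text
carrier [ 0.6362  0.1696 -0.19  ] joint 0.025936007499694824 single [(array([ 0.6362,  0.1696, -0.19  ]), np.float64(0.026))]
[-0.0604  0.1063] 0.00852612948357867
```

```bash
python3 -c "
from station import r
print(r.finish_job())"
```

```text
the job is handed in; nothing more can be done
None
```

I pushed the carrier home and handed the job in: at the last check it measured 60.4 mm from the fence's origin and about 79 mm from the stop's origin, square within 0.01 rad, with the cleaner, spool and flux jar left standing; the station gave no verdict.

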